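# Clear a jammed valve stem from the feed chute

### The job

A brass valve stem has jammed under the yellow keeper lips at the low end of the feed chute. Nudge it backward up the chute, past the spring plunger, until its flange is clear of the lips, then lift it out and set it down gently, upright on its flange, in the red reject tray. Leave the other brass stems, in the chute and in the green tray, where they are.

Things in the scene. Friction and masses are not known exactly. Their poses are not given: they have to be found in the camera images.
- jammed_mid (a point): The jammed brass valve stem: round flange 44 mm across, 8 mm thick, with a round shank 22 mm across on it; 58 mm tall in all, 160 to 260 g. This point is on its axis half-way up, 29 mm above the flange's underside; z runs up the shank. It stands in the chute, tilted with it, flange under the keeper lips, shank up between them.
- chute: Fixed aluminium feed channel of a vibrating feeder (switched off). Its floor rises 12 degrees. Origin: on the floor, mid-width, under the jammed stem (within 2 mm). x points up the chute along the floor, y to the left across it, z square to the floor. Channel 46 mm wide inside; side walls 12.5 mm high, 8 mm thick; end stop 25 mm below the jam. All further chute points share these axes.
- lip_end (a point): Upper end of the two yellow keeper lips: mid-channel, level with their top, at x = 14 mm on the chute. The lips run down from here past the jam, 9.7 to 12.7 mm above the floor, with a slot 30 mm wide between them for the shank. A stem can be lifted only when its axis is over 22 mm up the chute from here (36 mm from the jam).
- plunger_nose (a point): Tip of the steel spring plunger that juts 6 mm into the channel from the left (+y) wall at x = 17 mm, 5 mm above the floor. Pushing the flange up past it takes roughly 5 to 12 N; it then springs out behind the stem. Its black housing outside the wall reaches 72 mm from mid-channel and 14 mm above the floor.
- open_channel (a point): Point on the channel floor, mid-width, at x = 55 mm on the chute, in the open stretch above the lips: a stem standing with its axis within 15 mm of here is free to be lifted and does not slide back.
- separator (a point): Point on the floor, mid-width, between two steel pins 9 mm high across the channel at x = 105 mm; waiting stems stand above them. A stem pushed up stops against them with its axis at about x = 82 mm.
- queue1_mid (a point): Brass stem like the jammed one, waiting in the chute above the separator pins at about x = 134 mm; this point is half-way up its axis. Not to be moved.
- queue2_mid (a point): A second waiting stem, next up the chute, about x = 181 mm; point half-way up its axis. Not to be moved.
- reject_tray: Fixed red open tray, 124 x 124 mm outside, 22 mm high, walls 5 mm, floor 5 mm thick. Origin: centre of its underside, z up, x and y along its sides. It stands to one side of the chute, left or right.
- good_tray: Fixed green tray of the same size on the other side of the chute, holding two good stems. Origin: centre of its underside.
- good1_mid (a point): Good brass stem standing in the green tray; point half-way up its axis. Not to be moved.
- good2_mid (a point): Second good brass stem in the green tray; point half-way up its axis. Not to be moved.
Things that resemble listed ones, but are neither listed nor needed, are in the scene too. What is shaped like the part that bears jammed_mid but blue or orange is not meant.

How it is judged:
By the outcome, as a careful person would: the job done as asked, in the order asked, and still so for the second after the job is handed in, with the robot touching nothing.
It also fails if it takes over 58 s, if anything falls off the work surface, if the arm or the gripper's body presses on something with over 40 N, if the wrist force passes 120 N, or if a joint passes its speed limit or range.

### The arm

A 6-joint arm with a two-finger parallel gripper is mounted at the origin on the work surface. World frame = base frame: x ahead of the robot, y to its left, z up, the work surface at z = 0. Lengths are in m, angles in rad, forces in N, time in s.
With the tool pointing down it reaches from about 0.35 to 0.775 m from the base axis. Payload 5.5 kg.
Tool frame: the origin (TCP) lies midway between the tips of the shut fingers; the grasp point (between the pads) lies 19 mm behind it; z points along the fingers, y is the line along which they close (so a half turn about z gives the same grasp; the last joint's range is limited). The gripper opens to 85 mm and grips with 20 to 120 N. Pads are 22 mm wide; open, the fingers measure 114 mm over their backs; the gripper's body (76 mm by 85 mm) begins 54 mm behind the grasp point. The pads swing forward as they close: fully open they stand 13 mm farther back than shut.
Start: joints at [1.169, 0.313, 0.046, 1.304, 0, 1.431], TCP at [0.149, 0.555, 0.231] pointing down, gripper open.
Joint ranges: [-2.76, 2.76], [-0.86, 1.69], [-1.03, 1.26], [-2.2, 2.34], [-1.47, 1.5], [-3.14, 3.14]. Speed limits (rad/s): [2.57, 2.57, 3.14, 3.14, 3.14, 3.14].

### API

Orientations are given as a unit quaternion [w, x, y, z].
In Python, from workcell import env gives the robot as it stands.
- The arm moves only by the tool move_arm, never from a script. Its argument "targets" is a list of rows, each a list of 3 entries, a list of its own where there are three numbers: the shift along the tool's x, y, z in mm, then the turn, a rotation vector about the tool's x, y, z in units of 10 degrees (1.0 is 10 degrees), then the closure, from -1 (fully open) to 1 (shut). In form: [[[dx, dy, dz], [ax, ay, az], gripper], ...]. A call has 1 to 5 rows; each row is the pose to reach, as a shift and turn from the pose commanded when the call began, along the tool's axes at that moment; what a row does not reach only later rows make up. A row lasts 1/8 s, in which the tool goes at most 62.5 mm and 10.7 degrees, less where a joint would pass 70% of its speed; a pose out of reach is approached as far as the arm can. A call with a gripper value outside its range is refused whole. The fingers move at their own pace and stop on an object; "squeeze" is the grip in N (left out, the last holds). Time passes only in rows, so rows that repeat a pose let the fingers close. It gives the time, the measured TCP pose, the force, the opening and the grip force at its end, in the units of the state.
- env.get_state(): the state, without advancing time (a new reading comes with each control period).
- env.read_camera(name): name is "scene" or "top" or "wrist"; returns a dict with "pixels" (420x560x3 uint8, red, green, blue), "fovy" (degrees; the focal length in pixels is half the picture's height over the tangent of half this angle, whatever the lens; pixels are square), "cx", "cy" (the principal point, pixels), "extrinsics" (4x4, takes a point from world to camera coordinates); the wrist camera has in their place "mount" (4x4, takes a point from camera to tool coordinates, whose origin is the TCP and whose axes are the flange's). Camera axes: x right, y up, looking along -z (the intrinsics and any distortion apply to the point x, -y, -z); pixel columns grow to the right and rows downward; lengths in m; the calibration is good to about 2 mm. A picture is of the moment at which its call begins: read the wrist's pose just before it. There is no depth.
- env.hand_in(): hands the job in; it is judged then, once.
Trained networks look in a picture, given as the dict that the camera call returned (one of the last four; its "shot" number tells which), for a name from the list of things; names that differ only in an ending like _2 or _b are one class to them, and where a whole thing is asked for, a point or a joint stands for the part that bears it (a point fixed in the world has none). Each returns a list of dicts, best first, with "confidence" (0 to 1); they miss things now and then, are a little off and sometimes report something else, mostly with a low value. They report only what shows in the picture. A call takes as long as a camera call. They do not tell look-alikes from the thing itself.
- env.spot_in(thing, picture): "centre" ([x, y, z] in m, in world coordinates, good to about 4 mm: the middle of the surface that is visible of it).
- env.regions_of(thing, picture): "mask" (420x560 bool, what is visible of it).
- env.landmark_of(thing, picture): "centre" ([x, y, z] in m, in world coordinates, good to about 4 mm: a listed point, or the origin of a listed thing).
The state is a dict: "clock": time; "joint_pos": joint angles; "qvel": joint speeds; "tau": joint torques, N m; "tcp_pos": TCP position; "orientation": TCP orientation; "wrist_force": force on the tool from outside, world axes, zero at the start; "ft_torque": the same for the moment, N m; "finger_gap": finger opening in m; "grip_force": force on a finger pad.
Only numpy, scipy, OpenCV 4.12 (cv2) and the standard library are available. Lean on these libraries where they do the work, as an engineer would, in place of code of your own. Each camera call takes 0.05 s, during which the arm holds its last target. There are 200 camera calls.

## Working session

There is one attempt and no reset: what is moved stays moved. The work goes in short steps, Python scripts to look and compute and a tool call to move; the robot and the scene stay as the last step left them, time stands still between calls to the robot, and variables do not carry over. Pictures are saved under pics/ and viewed, at most 10 in all, crops included, and the job is handed in when it is done.

Besides the shell and the picture viewer there is one more tool, called after "Request:" in YAML: its name, and indented under it one key for each argument. move_arm: Moves the arm, as the interface text tells. Its arguments: {"type":"object","properties":{"targets":{"type":"array","items":{"type":"array"}},"squeeze":{"type":"number"}},"required":["targets"]}

```bash
mkdir -p pics; cat > h.py <<'E'
from workcell import env
import numpy as np, cv2
from scipy.spatial.transform import Rotation as R
def snap(cam,name=None):
    s=env.get_state(); p=env.read_camera(cam)
    if name: cv2.imwrite('pics/'+name+'.png',p['pixels'][:,:,::-1])
    return s,p
def q2R(q): return R.from_quat([q[1],q[2],q[3],q[0]])
E
python3 - <<'E'
from h import *
for cam in ['scene','top']:
    s,p=snap(cam,cam)
    print(cam,{k:np.round(v,3).tolist() for k,v in p.items() if k not in('pixels',)and not isinstance(v,str)})
    for t in ['jammed_mid','chute','lip_end','plunger_nose','open_channel','separator','queue1_mid','queue2_mid','reject_tray','good_tray','good1_mid']:
        r=env.landmark_of(t,p); print(t,[(np.round(d['centre'],4).tolist(),round(d['confidence'],2)) for d in r[:4]])
print(s)
a=cv2.imread('pics/scene.png');b=cv2.imread('pics/top.png')
E
```

```text
scene {'fovy': 50.541, 'cx': 276.058, 'cy': 210.736, 'extrinsics': [[0.725, 0.689, -0.005, -0.392], [-0.348, 0.372, 0.86, 0.073], [0.594, -0.622, 0.51, -1.359], [0.0, 0.0, 0.0, 1.0]], 'shot': 1}
jammed_mid [([0.3693, -0.0444, 0.0156], 0.78), ([0.4705, 0.0055, 0.0938], 0.56), ([0.5062, -0.1322, 0.0161], 0.56)]
chute [([0.4782, 0.0065, 0.064], 0.66)]
lip_end [([0.4898, 0.0065, 0.0763], 0.96), ([0.4717, 0.0054, 0.0944], 0.22)]
plunger_nose [([0.4895, 0.0254, 0.0725], 0.83)]
open_channel [([0.5291, 0.0181, 0.0735], 0.63)]
separator [([0.5816, 0.0302, 0.0848], 0.72)]
queue1_mid [([0.6029, 0.0321, 0.124], 0.51)]
queue2_mid [([0.6493, 0.0424, 0.1306], 0.65), ([0.5827, 0.03, 0.0867], 0.31)]
reject_tray [([0.4156, -0.2803, 0.0011], 0.72), ([0.4908, 0.0107, 0.0742], 0.2)]
good_tray [([0.4432, 0.3034, -0.0019], 0.74)]
good1_mid [([0.467, 0.331, 0.0298], 0.7), ([0.4136, 0.2754, 0.0338], 0.45)]
top {'fovy': 55.649, 'cx': 274.75, 'cy': 213.942, 'extrinsics': [[-0.029, -1.0, 0.005, 0.029], [0.993, -0.028, 0.111, -0.546], [-0.111, 0.008, 0.994, -0.825], [0.0, 0.0, 0.0, 1.0]], 'shot': 2}
jammed_mid [
[... 552 characters left out ...]
.75)]
{'clock': 0.6, 'joint_pos': array([ 1.16943042e+00,  3.13178883e-01,  4.60900712e-02,  1.30361369e+00,
       -3.15400139e-05,  1.43120085e+00]), 'qvel': array([-0.00079568, -0.00011459,  0.00024232, -0.00108167, -0.00087236,
        0.00048028]), 'tau': array([-2.32954982e-03, -4.80150783e+01,  2.98663777e+01,  2.53380458e-04,
       -1.69122141e-04, -4.83327810e-06]), 'tcp_pos': array([0.14883218, 0.55543397, 0.23133114]), 'orientation': array([2.77312604e-05, 1.30511840e-01, 9.91446750e-01, 4.09926430e-05]), 'wrist_force': array([-0.25933184, -0.35467988, -0.70714058]), 'ft_torque': array([-0.00134672,  0.00247293,  0.00758035]), 'grip_force': 0.0, 'finger_gap': 0.08565723535418628}
```

View pics/scene.png

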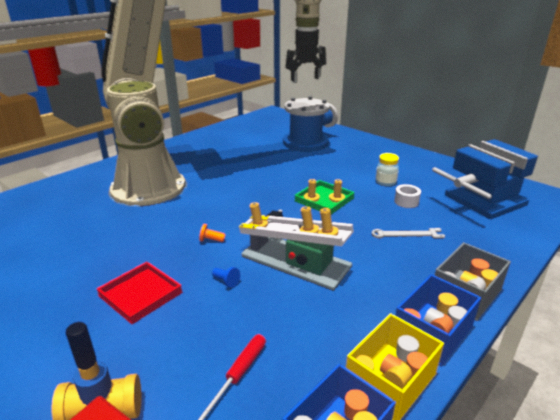

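View pics/top.png

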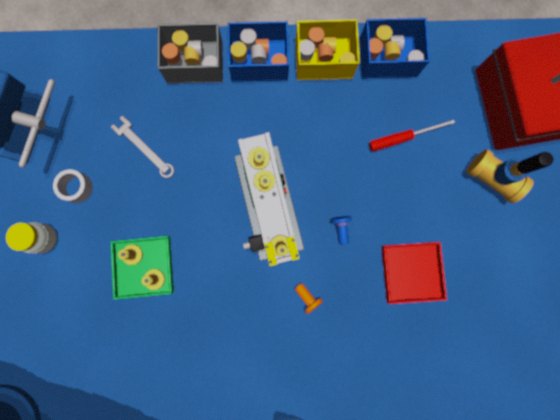

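Candidates for the jammed stem, in the top picture: 
- Stem under the yellow lips at (282,250). This is the one I want. 
- Waiting stems at (264,181) and (259,157). 
- Good stems at (130,253) and (152,279). 
- Orange lookalike at (305,297) and blue lookalike at (343,228).

The measured points fit the 12° slope, with a yaw of about 11.6°. The red tray is at (414,271). Next comes the close crop and the first reach.

```bash
cat >> h.py <<'E'
psi=np.radians(11.6); t=np.radians(12)
ex=np.array([np.cos(t)*np.cos(psi),np.cos(t)*np.sin(psi),np.sin(t)]); n=np.array([-np.sin(t)*np.cos(psi),-np.sin(t)*np.sin(psi),np.cos(t)])
ey=np.cross(n,ex)
jam=np.array([0.4715,0.006,0.0938]); O=jam-.029*n
Rg=np.column_stack([np.cross(ex,-n),ex,-n])   # grasp: fingers close along chute x
Rg2=np.column_stack([-np.cross(ex,-n),-ex,-n])
def ch(x,y,z): return O+x*ex+y*ey+z*n
def rel(pos,Rt,s=None):
    s=s or env.get_state(); r=q2R(s['orientation'])
    print('shift mm',np.round(r.inv().apply(pos-s['tcp_pos'])*1000,1),'turn',np.round((r.inv()*R.from_matrix(Rt)).as_rotvec(degrees=True)/10,2))
E
python3 - <<'E'
from h import *
# grasp point 37mm above floor at grasp -> TCP 18; hover +120
for M in (Rg,Rg2): rel(ch(0,0,0.14),M)
im=cv2.imread('pics/top.png')[215:315,220:360]; cv2.imwrite('pics/crop.png',cv2.resize(im,None,fx=4,fy=4,interpolation=cv2.INTER_CUBIC))
E
```

```text
shift mm [-433.2 -457.5   28.9] turn [-1.07 -0.66  6.32]
shift mm [-433.2 -457.5   28.9] turn [  0.75  -1.22 -11.61]
```

View pics/crop.png

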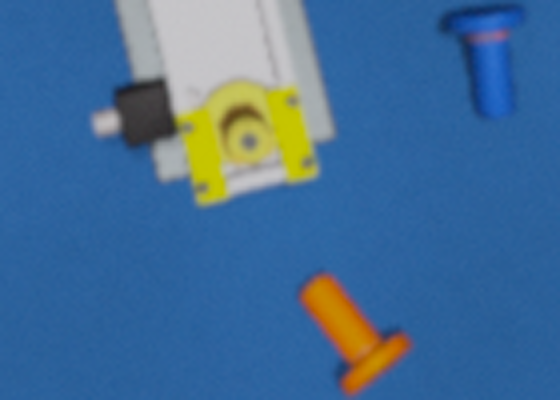

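The crop shows the brass stem at crop pixel (246,138), between the yellow lips. The plunger housing is to its left at (140,112), and the orange and blue pieces are lookalikes. I'm setting out now.

Request:
move_arm:
  targets:
    - [[-43,-46,0],[0,0,1],-1]
    - [[-86,-92,0],[-0.2,-0.1,2],-1]
    - [[-130,-137,5],[-0.3,-0.2,3],-1]
    - [[-173,-183,10],[-0.5,-0.3,3.8],-1]
    - [[-215,-228,14],[-0.6,-0.4,4.6],-1]
  squeeze: 60

```text
clock: 1.82
tcp_pos: [0.2973, 0.279, 0.2175]
orientation: [0.041, 0.509, 0.859, 0.047]
wrist_force: [2.1, 0.1, 0.4]
finger_gap: 0.0854
grip_force: 0.0
```

```bash
python3 - <<'E'
from h import *
print(env.get_state()['tcp_pos'],env.get_state()['clock']); rel(ch(0,0,0.14),Rg)
E
```

```text
[0.29728365 0.27904527 0.21748828] 1.825
shift mm [-316.    -2.7   22.1] turn [-0.47 -0.15  1.7 ]
```

Request:
move_arm:
  targets:
    - [[-63,0,4],[-0.1,0,0.4],-1]
    - [[-126,0,8],[-0.2,-0.1,0.8],-1]
    - [[-189,-2,13],[-0.3,-0.1,1.2],-1]
    - [[-252,-2,17],[-0.4,-0.1,1.5],-1]
    - [[-316,-3,22],[-0.47,-0.15,1.7],-1]

```text
clock: 2.45
tcp_pos: [0.4481, 0.0051, 0.2031]
orientation: [0.066, 0.628, 0.771, 0.081]
wrist_force: [0.4, 0.2, 0.3]
finger_gap: 0.0856
grip_force: 0.0
```

```bash
python3 - <<'E'
from h import *
rel(ch(0,0,0.14),Rg)
s,p=snap('wrist','w1'); s=env.get_state()
for t_ in ['jammed_mid','chute','lip_end','plunger_nose','open_channel','separator','queue1_mid','queue2_mid']:
    for d in env.landmark_of(t_,p)[:2]:
        c=d['centre']-O; print(t_,np.round(d['centre'],4),round(d['confidence'],2),'chute mm',np.round([c@ex*1e3,c@ey*1e3,c@n*1e3],1))
E
```

```text
shift mm [-3.8 -0.1  0.8] turn [-0.   -0.    0.01]
jammed_mid [0.4717 0.0033 0.0962] 0.97 chute mm [ 0.2 -2.7 31.4]
jammed_mid [ 0.5033 -0.1277  0.0118] 0.74 chute mm [ -12.9 -137.4  -52.1]
chute [0.4753 0.0109 0.07  ] 0.77 chute mm [-0.3  4.   4.7]
lip_end [0.4912 0.0085 0.0786] 0.72 chute mm [16.2 -1.5 10. ]
lip_end [0.5793 0.0293 0.0863] 0.66 chute mm [106.3   1.1  -1.3]
plunger_nose [0.4922 0.0241 0.0732] 0.57 chute mm [19.1 13.6  3.9]
open_channel [0.5281 0.0154 0.0785] 0.87 chute mm [52.9 -2.2  2.1]
separator [0.5784 0.0256 0.0856] 0.98 chute mm [104.6  -2.3  -1.6]
separator [ 4.698e-01 -4.000e-04  9.350e-02] 0.17 chute mm [-3.  -5.9 29.3]
queue1_mid [0.6026 0.0323 0.1203] 0.83 chute mm [136.3  -0.6  27.1]
queue2_mid [0.6447 0.0423 0.1294] 0.76 chute mm [180.5   0.7  27. ]
```

View pics/w1.png

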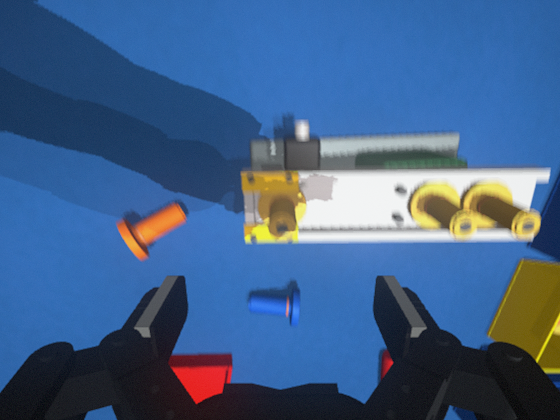

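The wrist view shows the stem at (283,225) between the lips and the plunger housing at (302,153). The waiting stems are at (440,210) and (495,210). The chute frame agrees to about 2 mm, so I'm descending around the shank.

Request:
move_arm:
  targets:
    - [[-1,0,25],[0,0,0],-1]
    - [[-1,0,50],[0,0,0],-1]
    - [[-1,0,75],[0,0,0],-1]
    - [[-1,0,95],[0,0,0],-1]
    - [[-1,0,95],[0,0,0],-1]

```text
clock: 3.52
tcp_pos: [0.4651, 0.0118, 0.1083]
orientation: [0.063, 0.626, 0.773, 0.079]
wrist_force: [-0.2, -0.5, 0.4]
finger_gap: 0.0856
grip_force: 0.0
```

```bash
python3 - <<'E'
from h import *
rel(ch(0,-.001,0.019),Rg)
E
```

```text
shift mm [-8.1  2.1 25.3] turn [-0.03 -0.02  0.04]
```

Request:
move_arm:
  targets:
    - [[-8,2,5],[0,0,0],-1]
    - [[-8,2,12],[0,0,0],-1]
    - [[-8,2,19],[0,0,0],-1]
    - [[-8,2,25],[0,0,0],-1]
    - [[-8,2,25],[0,0,0],-1]

```text
clock: 4.15
tcp_pos: [0.4746, 0.0041, 0.0849]
orientation: [0.064, 0.627, 0.772, 0.08]
wrist_force: [0.6, -0.3, -0.3]
finger_gap: 0.0857
grip_force: 0.0
```

```bash
python3 - <<'E'
from h import *
rel(ch(0,-.001,0.019),Rg)
s,p=snap('wrist','w2')
for t_ in ['jammed_mid','lip_end','separator']:
    for d in env.landmark_of(t_,p)[:1]:
        c=d['centre']-O; print(t_,np.round(d['centre'],4),round(d['confidence'],2),'chute mm',np.round([c@ex*1e3,c@ey*1e3,c@n*1e3],1))
E
```

```text
shift mm [ 1.5 -0.7  0.7] turn [-0.02 -0.01  0.02]
jammed_mid [ 0.4698 -0.      0.0924] 0.91 chute mm [-3.1 -5.5 28.2]
lip_end [0.491  0.0064 0.0745] 0.58 chute mm [14.8 -3.5  6.1]
separator [0.5785 0.0284 0.0861] 0.79 chute mm [105.3   0.4  -1.3]
```

View pics/w2.png

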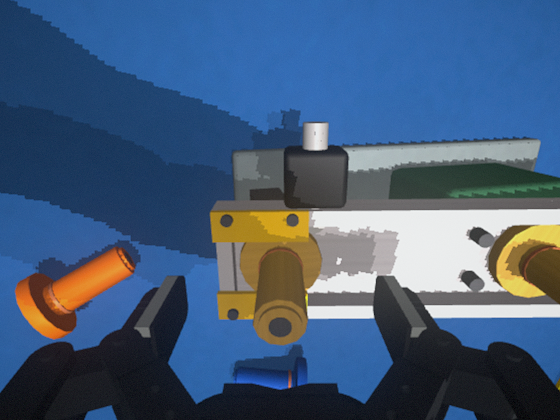

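The shank's top at (280,325) sits centred between the open pads at (160,310) and (400,305). I'm closing on it.

Request:
move_arm:
  targets:
    - [[0,0,0],[0,0,0],0.3]
    - [[0,0,0],[0,0,0],1]
    - [[0,0,0],[0,0,0],1]
    - [[0,0,0],[0,0,0],1]
    - [[0,0,0],[0,0,0],1]
  squeeze: 50

```text
clock: 4.97
tcp_pos: [0.475, 0.004, 0.0857]
orientation: [0.065, 0.627, 0.772, 0.08]
wrist_force: [-1.4, -0.3, 2.3]
finger_gap: 0.021
grip_force: 48.8
```

```bash
python3 - <<'E'
from h import *
s=env.get_state();c=s['tcp_pos']-O;print(np.round([c@ex*1e3,c@ey*1e3,c@n*1e3],1),s['wrist_force'],s['finger_gap'],s['grip_force'])
E
```

```text
[ 1.3 -2.7 20.4] [-1.40522601 -0.28631953  2.30992432] 0.021002825880398937 48.79537224769592
```

Gripped: the gap is 21 mm and the side force is small. Next I'm nudging it up the chute along tool y.

Request:
move_arm:
  targets:
    - [[0,4,0],[0,0,0],1]
    - [[0,8,0],[0,0,0],1]
    - [[0,12,0],[0,0,0],1]
    - [[0,16,0],[0,0,0],1]
    - [[0,20,0],[0,0,0],1]

```text
clock: 5.6
tcp_pos: [0.4824, 0.0059, 0.0875]
orientation: [0.059, 0.629, 0.772, 0.071]
wrist_force: [-33.9, -11.1, 33.7]
finger_gap: 0.0207
grip_force: 53.4
```

```bash
cat >> h.py <<'E'
def st():
    s=env.get_state();c=s['tcp_pos']-O;C=np.column_stack([ex,ey,n]);r=q2R(s['orientation'])
    print('t',s['clock'],'tcp chute',np.round(c@C*1e3,1),'F chute',np.round(s['wrist_force']@C,1),'M chute',np.round(s['ft_torque']@C,2),'rot in chute deg',np.round(C.T@(r*R.from_matrix(Rg).inv()).as_rotvec(degrees=True),2),s['finger_gap'],s['grip_force'])
E
python3 -c "from h import *; st()"
```

```text
t 5.6 tcp chute [ 9.1 -2.3 20.6] F chute [-27.7  -4.   40.4] M chute [-0.91  6.23  0.11] rot in chute deg [-0.12  1.45  0.03] 0.020725496462324813 53.3904755115509
```

Request:
move_arm:
  targets:
    - [[0,0,-1],[-0.05,0,0],1]
    - [[0,0,-2],[-0.1,0,0],1]
    - [[0,0,-2],[-0.15,0,0],1]

```text
clock: 5.98
tcp_pos: [0.4938, 0.0074, 0.0913]
orientation: [0.073, 0.626, 0.771, 0.09]
wrist_force: [-0.5, -3.9, -2.8]
finger_gap: 0.0207
grip_force: 49.0
```

```bash
python3 -c "from h import *; st()"
```

```text
t 5.975 tcp chute [21.1 -3.1 22. ] F chute [-1.9 -3.7 -2.5] M chute [-0.91  0.64 -0.01] rot in chute deg [-0.   -1.32  0.22] 0.02065646526905769 49.044528007507324
```

It's past the plunger at x≈20, and the forces have dropped. I'm carrying on up to x≈55.

Request:
move_arm:
  targets:
    - [[0,6,0.7],[0.1,0,0],1]
    - [[0,13,1],[0.13,0,0],1]
    - [[0,20,1.3],[0.13,0,0],1]
    - [[0,28,1.5],[0.13,0,0],1]
    - [[0,35,1.7],[0.13,0,0],1]

```text
clock: 6.6
tcp_pos: [0.5281, 0.0155, 0.098]
orientation: [0.066, 0.627, 0.772, 0.082]
wrist_force: [0.3, -0.6, -2.9]
finger_gap: 0.0207
grip_force: 49.1
```

```bash
python3 - <<'E'
from h import *
st(); s,p=snap('wrist','w3'); st()
for t_ in ['jammed_mid','lip_end','separator','queue1_mid']:
    for d in env.landmark_of(t_,p)[:2]:
        c=d['centre']-O; print(t_,round(d['confidence'],2),'chute mm',np.round([c@ex*1e3,c@ey*1e3,c@n*1e3],1))
E
```

```text
t 6.6 tcp chute [57.  -2.1 21.2] F chute [-0.4 -0.6 -2.8] M chute [-0.02  0.33 -0.04] rot in chute deg [ 0.09 -0.04  0.27] 0.020719464706265126 49.14629817008972
t 6.65 tcp chute [58.1 -2.5 21.4] F chute [ 0.7 -0.3 -1. ] M chute [-0.07  0.14  0.06] rot in chute deg [ 0.06 -0.12  0.27] 0.020293978173059096 49.16519343852997
jammed_mid 0.87 chute mm [54.  -4.9 29.7]
jammed_mid 0.47 chute mm [  -8.6 -135.9  -46.2]
lip_end 0.61 chute mm [16.4 -4.7 11.1]
separator 0.94 chute mm [105.7   1.7   1.2]
queue1_mid 0.69 chute mm [140.    2.7  24.6]
```

View pics/w3.png

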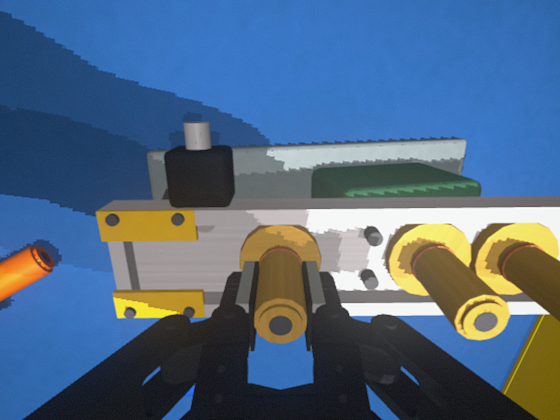

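The stem is at (280,265), well above the lips at (150,220) and clear of the pins at (372,255). Lifting out now.

Request:
move_arm:
  targets:
    - [[0,0,-10],[0,0,0],1]
    - [[0,0,-30],[0,0,0],1]
    - [[0,0,-60],[0,0,0],1]
    - [[0,0,-90],[0,0,0],1]
    - [[0,0,-100],[0,0,0],1]

```text
clock: 7.48
tcp_pos: [0.5079, 0.0104, 0.1984]
orientation: [0.068, 0.627, 0.772, 0.082]
wrist_force: [0.5, 0.8, -1.9]
finger_gap: 0.0207
grip_force: 49.2
```

```bash
python3 - <<'E'
from h import *
st()
Rt=np.column_stack([[0,1,0],[1,0,0],[0,0,-1]])
rel(np.array([0.413,-0.281,0.15]),Rt)
E
```

```text
t 7.475 tcp chute [ 57.5  -3.  123.7] F chute [ 0.2  0.7 -2. ] M chute [-0.01  0.26  0.05] rot in chute deg [-0.03 -0.24  0.25] 0.020706308951643746 49.16786849498749
shift mm [-265.7 -159.5   15.3] turn [ 1.22 -0.12  1.18]
```

Request:
move_arm:
  targets:
    - [[-40,-24,0],[0.25,0,0.25],1]
    - [[-85,-51,0],[0.5,0,0.5],1]
    - [[-130,-78,2],[0.8,-0.1,0.8],1]
    - [[-175,-105,6],[1,-0.1,1],1]
    - [[-215,-129,10],[1.2,-0.12,1.18],1]

```text
clock: 8.1
tcp_pos: [0.4291, -0.2268, 0.1584]
orientation: [-0.001, 0.708, 0.707, -0.0]
wrist_force: [0.2, 0.7, -1.8]
finger_gap: 0.0212
grip_force: 49.2
```

Request:
move_arm:
  targets:
    - [[-30,-15,0],[0,0,0],1]
    - [[-45,-23,0],[0,0,0],1]
    - [[-50,-27,0],[0,0,0],1]
    - [[-50,-27,0],[0,0,0],1]

```text
clock: 8.6
tcp_pos: [0.4028, -0.2746, 0.1591]
orientation: [-0.0, 0.707, 0.707, 0.0]
wrist_force: [1.0, 0.3, -2.5]
finger_gap: 0.0207
grip_force: 49.2
```

```bash
python3 - <<'E'
from h import *
s,p=snap('wrist','w4')
for t_ in ['jammed_mid','reject_tray']: print(t_,[(np.round(d['centre'],4),round(d['confidence'],2)) for d in env.landmark_of(t_,p)[:2]])
s,p=snap('scene')
for t_ in ['jammed_mid','reject_tray']: print(t_,[(np.round(d['centre'],4),round(d['confidence'],2)) for d in env.landmark_of(t_,p)[:3]])
print(s['tcp_pos'],s['finger_gap'],s['wrist_force'])
Rt=np.column_stack([[0,1,0],[1,0,0],[0,0,-1]])
rel(np.array([0.413,-0.281,0.026]),Rt)
E
```

```text
jammed_mid [(array([ 0.506 , -0.1267,  0.0139]), 0.61)]
reject_tray [(array([ 0.4153, -0.2832,  0.0009]), 0.93)]
jammed_mid [(array([ 0.3698, -0.0456,  0.0153]), 0.76), (array([ 0.5066, -0.133 ,  0.014 ]), 0.75), (array([ 0.3994, -0.2732,  0.1708]), 0.56)]
reject_tray [(array([ 4.130e-01, -2.809e-01,  3.000e-04]), 0.64), (array([0.6496, 0.0437, 0.1336]), 0.22)]
[ 0.40324131 -0.27431675  0.15925427] 0.020581923592925797 [-0.10734076 -0.15595453 -1.69563659]
shift mm [ -6.5   9.8 133.2] turn [-0.   -0.    0.01]
```

View pics/w4.png

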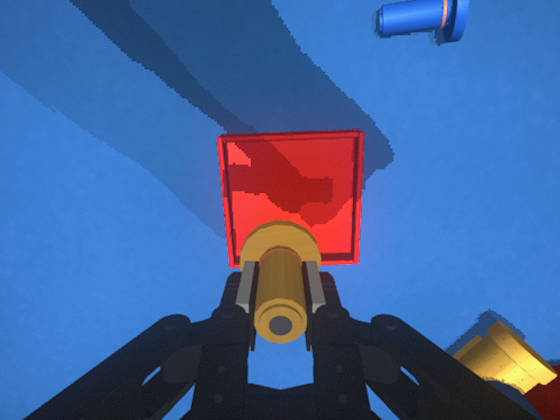

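The stem is held straight at (280,265), with the red tray beneath it spanning (218–362, 130–265). I'm descending to about 10 mm above the tray floor.

Request:
move_arm:
  targets:
    - [[-6,10,30],[0,0,0],1]
    - [[-6,10,65],[0,0,0],1]
    - [[-6,10,95],[0,0,0],1]
    - [[-6,10,115],[0,0,0],1]
    - [[-6,10,122],[0,0,0],1]

```text
clock: 9.52
tcp_pos: [0.4123, -0.2801, 0.0359]
orientation: [-0.002, 0.707, 0.707, 0.0]
wrist_force: [0.3, 0.0, -1.5]
finger_gap: 0.0208
grip_force: 49.3
```

Request:
move_arm:
  targets:
    - [[0,0,1],[0,0,0],1]
    - [[0,0,3],[0,0,0],1]
    - [[0,0,5],[0,0,0],1]
    - [[0,0,6],[0,0,0],1]
    - [[0,0,6],[0,0,0],1]

```text
clock: 10.15
tcp_pos: [0.4128, -0.2811, 0.0312]
orientation: [-0.0, 0.707, 0.707, 0.0]
wrist_force: [-0.7, 0.0, -2.2]
finger_gap: 0.0206
grip_force: 49.3
```

Request:
move_arm:
  targets:
    - [[0,0,1],[0,0,0],1]
    - [[0,0,2],[0,0,0],1]
    - [[0,0,3],[0,0,0],1]
    - [[0,0,4],[0,0,0],1]
    - [[0,0,4],[0,0,0],1]

```text
clock: 10.78
tcp_pos: [0.4128, -0.281, 0.0269]
orientation: [-0.001, 0.707, 0.707, 0.0]
wrist_force: [0.2, -0.2, -2.5]
finger_gap: 0.0208
grip_force: 49.3
```

Request:
move_arm:
  targets:
    - [[0,0,0.7],[0,0,0],1]
    - [[0,0,1.4],[0,0,0],1]
    - [[0,0,2],[0,0,0],1]
    - [[0,0,2],[0,0,0],1]

```text
clock: 11.28
tcp_pos: [0.4129, -0.2811, 0.026]
orientation: [-0.0, 0.707, 0.707, 0.0]
wrist_force: [-2.0, 2.5, 7.3]
finger_gap: 0.0207
grip_force: 50.4
```

It's in contact with the tray floor at about 9 N. I'm easing off and opening partway.

Request:
move_arm:
  targets:
    - [[0,0,-0.7],[0,0,0],1]
    - [[0,0,-0.7],[0,0,0],0.45]
    - [[0,0,-0.7],[0,0,0],0.3]
    - [[0,0,-0.7],[0,0,0],0.15]
    - [[0,0,-0.7],[0,0,0],0]
  squeeze: 20

```text
clock: 11.9
tcp_pos: [0.4129, -0.2811, 0.0257]
orientation: [-0.0, 0.707, 0.707, 0.0]
wrist_force: [-1.4, 0.4, -0.4]
finger_gap: 0.0423
grip_force: 0.0
```

Request:
move_arm:
  targets:
    - [[0,0,-0.7],[0,0,0],0]
    - [[0,0,-15],[0,0,0],0]
    - [[0,0,-40],[0,0,0],0]
    - [[0,0,-80],[0,0,0],0]
    - [[0,0,-120],[0,0,0],0]

```text
clock: 12.52
tcp_pos: [0.4128, -0.2811, 0.1479]
orientation: [-0.0, 0.707, 0.707, 0.0]
wrist_force: [0.1, -0.6, 0.2]
finger_gap: 0.0424
grip_force: 0.0
```

Request:
move_arm:
  targets:
    - [[0,0,-40],[0,0,0],0]
    - [[0,-40,-40],[0,0,0],0]
    - [[0,-40,-40],[0,0,0],0]

```text
clock: 12.9
tcp_pos: [0.3715, -0.281, 0.1874]
orientation: [0.0, 0.708, 0.707, 0.0]
wrist_force: [-0.3, -0.3, 0.4]
finger_gap: 0.0427
grip_force: 0.0
```

```bash
python3 - <<'E'
from h import *
s,p=snap('scene','s2'); print(s['clock'],s['tcp_pos'],s['finger_gap'],s['wrist_force'])
for t_ in ['jammed_mid','queue1_mid','queue2_mid','good1_mid','good2_mid']: print(t_,[(np.round(d['centre'],4),round(d['confidence'],2)) for d in env.landmark_of(t_,p)[:3]])
im=cv2.imread('pics/s2.png')[170:340,70:370]; cv2.imwrite('pics/s2c.png',cv2.resize(im,None,fx=2.6,fy=2.6,interpolation=cv2.INTER_CUBIC))
E
```

```text
12.9 [ 0.37147301 -0.28095416  0.1873564 ] 0.04269228678472884 [-0.26363542 -0.33826484  0.40339233]
jammed_mid [(array([ 0.4106, -0.2824,  0.0372]), 0.83), (array([ 0.505 , -0.134 ,  0.0172]), 0.69), (array([ 0.3707, -0.0432,  0.0153]), 0.55)]
queue1_mid [(array([0.6043, 0.0324, 0.126 ]), 0.88)]
queue2_mid [(array([0.6513, 0.0438, 0.1316]), 0.79), (array([ 0.4074, -0.2811,  0.0377]), 0.16)]
good1_mid [(array([0.4177, 0.2769, 0.0358]), 0.58)]
good2_mid [(array([0.4668, 0.3304, 0.0291]), 0.66)]
```

View pics/s2c.png

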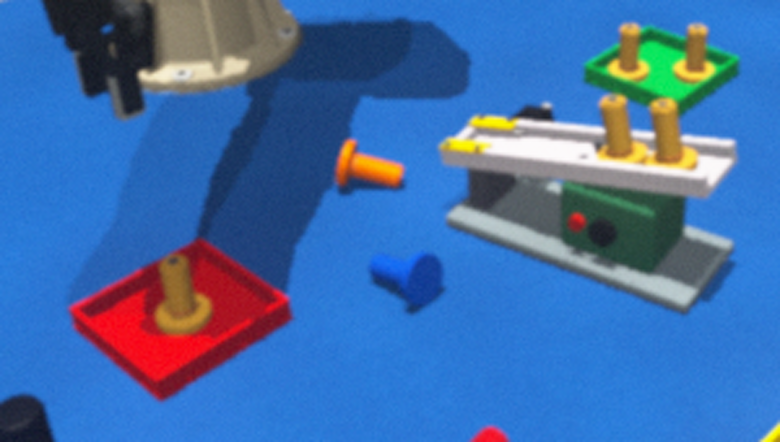

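The stem stands upright on its flange in the red tray at (180,300). The waiting and good stems haven't moved, and the gripper is clear.

```bash
python3 -c "from h import *; print(env.hand_in())"
```

```text
the job is handed in; nothing more can be done
None
```

The jammed stem was moved up past the plunger, lifted out and set upright in the red tray; the other stems were left where they were, and the job was handed in at about 13 s.

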